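Run the tea balls into the cup and keep the slide open

ROBOT

A 6-joint arm with a two-finger parallel gripper is mounted at the origin on the work surface. World frame = base frame: x ahead of the robot, y to its left, z up, the work surface at z = 0. Lengths are in m, angles in rad, forces in N, time in s.
With the tool pointing down it reaches from about 0.25 to 0.725 m from the base axis. Payload 4 kg.
Tool frame: the origin (TCP) lies midway between the tips of the shut fingers; the grasp point (between the pads) lies 19 mm behind it (arm.hold_point_z is the distance from the TCP to the grasp point, in m); z points along the fingers, y is the direction in which the jaws open and shut (so a half turn about z gives the same grasp; the last joint's range is limited). The gripper opens to 85 mm and grips with 20 to 120 N. Pads are 22 mm wide; open, the fingers measure 114 mm over their backs; the gripper's body (76 mm by 85 mm) begins 54 mm behind the grasp point. The pads swing forward as they close: fully open they stand 13 mm farther back than shut.
Start: joints at [1.194, 0.241, 0.005, 1.335, 0, 1.571], TCP at [0.184, 0.465, 0.231] pointing down, gripper open.
Joint ranges: [-2.72, 2.72], [-1.05, 1.87], [-1.09, 1.28], [-1.99, 2.15], [-1.42, 1.44], [-3.14, 3.14]. Speed limits (rad/s): [2.79, 2.79, 3.14, 3.14, 3.14, 3.14].

INTERFACE

Orientations are given as [roll, pitch, yaw] about the fixed x, y, z axes, in that order (R = Rz(yaw) Ry(pitch) Rx(roll)).
In Python, from workcell import telemetry, cams, sign_off, arm gives the robot as it stands.
- The arm moves only by the tool play_rows, never from a script. Its argument "targets" is a list of rows, each a list of 3 entries, a list of its own where there are three numbers: the shift along the world's x, y, z in m, then the turn about the world's z in rad, then the finger opening in m, from 0 to 0.0854. In form: [[[dx, dy, dz], spin, hand], ...]. A call has 1 to 8 rows; each row is the pose to reach, as a shift and turn from the pose measured when the call began; what a row does not reach only later rows make up. A row lasts 1/12 s, in which the tool goes at most 41.7 mm and 7.16 degrees, less where a joint would pass 70% of its speed; a pose out of reach is approached as far as the arm can. A call with a gripper value outside its range is refused whole. The fingers move at their own pace and stop on an object; "force" is the grip in N (left out, the last holds). Time passes only in rows, so rows that repeat a pose let the fingers close. It gives the time, the measured TCP pose, the force and the opening at its end, in the units of the state.
- telemetry.state(): the state, without advancing time (a new reading comes with each control period).
- cams.read_camera(name): name is "side" or "top" or "wrist"; returns the picture (400x640x3 uint8, red, green, blue); there is no depth.
- cams.camera_info(name): a dict with "intrinsics" (3x3 intrinsics, pixels), "D" ([k1, k2, p1, p2, k3] as OpenCV has them; the pictures are not rectified), "xyz" and "rotation" of the camera in the world. Camera axes: x right, y up, looking along -z (the intrinsics and any distortion apply to the point x, -y, -z); pixel columns grow to the right and rows downward; lengths in m; the calibration is good to about 2 mm. A picture is of the moment at which its call begins: read the wrist's pose just before it. camera_info takes no time and is no camera call; for the wrist camera it gives the pose at the moment of the call.
- sign_off(): hands the job in, once; it reports no verdict.
The state is a dict: "time_s": time; "joint_positions": joint angles; "joint_velocities": joint speeds; "tau": joint torques, N m; "ee_pos": TCP position; "ee_rot": TCP orientation; "contact_force": force on the tool from outside, world axes, zero at the start; "wrist_torque": the same for the moment, N m; "opening": opening from 0.0 (shut) to 1.0 (fully open).
Only numpy, scipy, OpenCV 4.12 (cv2) and the standard library are available. Lean on these libraries where they do the work, as an engineer would, in place of code of your own. Each camera call takes 0.05 s, during which the arm holds its last target.

TASK

Stand the large measuring cup on the bench centred under the dispenser's spout and let go of it; then pull the dispenser's spring-return slide out until its leading edge is on the mark, so that all the tea balls drop into the cup. Finish while still holding the slide at the mark, because I am about to top up the hopper, and do not disturb the other things on the bench.

Things in the scene. Friction and masses are not known exactly. Their poses are not given: they have to be found in the camera images.
- cup_center (a point): The large stainless measuring cup, the one to use: round, 96 mm outside diameter, 90 mm inside, 50 mm high, open top, 0.15 to 0.25 kg, with one straight flat handle. The point is on the cup's axis, 25 mm above its underside. z is up, the handle runs out along the cup's -x.
- cup_grip (a point): A point in the handle of the large cup, 125 mm from the cup's axis along its -x and 43 mm above the cup's underside. The handle is a flat bar 18 mm wide (along its y), 8 mm thick (z), and runs from 48 to 167 mm from the axis.
- spout (a point): Centre of the dispenser's outlet: a square steel skirt, 42 mm wide, opening downwards 64 mm above the bench. The dispenser is bolted down. z is up; its x points from the spout to its column, so -x is its open front; its slide pulls out along its -y. The column's foot begins 75 mm behind the spout; the bracket and head over the cup's place are at least 62 mm above the bench.
- hopper (a point): Centre of the hopper's open top, 317 mm above the bench; axes as the dispenser's. Clear hopper on a clear square throat, aluminium column behind. Throat and the hopper's upright front and right walls stand 19 to 22 mm from the spout's axis on its -x and -y sides, from 99 mm above the bench upwards; the hopper reaches 85 mm out on the other two sides.
- gate (a joint): Travel of the dispenser's spring-return slide in m: 0 shut (where its spring holds it), 0.060 with its leading edge on the mark, where its square port stands under the throat and the outlet is fully open, 0.085 at the end stop, where the outlet is half shut again. The spring pulls it back with about 4 N at 0 and 9 N at the mark; let go, it shuts.
- gate_grip (a point): The slide's grip: an upright black round post, 18 mm diameter, standing on the slide's carriage plate (top of the plate 101 mm above the bench, of the post 159 mm). The point is on the post's axis 133 mm above the bench; shut, it stands 125 mm from the spout's axis along the dispenser's -y, and it moves along -y. Axes as the dispenser's.
- gate_edge (a point): Middle of the leading edge of the slide's carriage plate, 17 mm ahead (-y) of the post's axis, at the plate's top. Axes as the dispenser's.
- mark (a point): Middle of the mark: a thin dark line cut across the tops of both guide rails, 202 mm from the spout's axis along the dispenser's -y, 94 mm above the bench; axes as the dispenser's. The rails run 240 mm out from the spout along -y, 25 to 41 mm either side of its middle line, 76 to 94 mm above the bench, nothing below them.
- small_cup_center (a point): A smaller measuring cup of the same shape, 66 mm diameter, 38 mm high, handle 100 mm long along its -x; not used. The point is on its axis, 19 mm up.
- spoon_grip (a point): Handle of a wooden spoon lying on the bench; not used.
- tape_center (a point): A roll of brown tape lying flat, 96 mm diameter, 48 mm high; not used. The point is its centre.
- jar_a_center (a point): A closed glass jar with a black lid, 58 mm diameter, 72 mm high; not used. The point is its centre.
- jar_b_center (a point): A closed glass jar with a black lid, 58 mm diameter, 72 mm high; not used. The point is its centre.
- jar_c_center (a point): A closed glass jar with a black lid, 58 mm diameter, 72 mm high; not used. The point is its centre.
- ball0_center (a point): Centre of one of the four hard, hand-tied tea balls, 25 mm diameter, 11 g, that wait one above the other in the dispenser's clear throat, on the slide.
- ball1_center (a point): Centre of one of the four hard, hand-tied tea balls, 25 mm diameter, 11 g, that wait one above the other in the dispenser's clear throat, on the slide.
- ball2_center (a point): Centre of one of the four hard, hand-tied tea balls, 25 mm diameter, 11 g, that wait one above the other in the dispenser's clear throat, on the slide.
- ball3_center (a point): Centre of one of the four hard, hand-tied tea balls, 25 mm diameter, 11 g, that wait one above the other in the dispenser's clear throat, on the slide.

How it is judged:
By the outcome, as a careful person would: the job done as asked, in the order asked, and still so for the second after the job is handed in, while the arm keeps its last pose, push and grip.
It also fails if it takes over 64 s, if anything falls off the work surface, if the arm or the gripper's body presses on something with over 40 N, if the wrist force passes 120 N, or if a joint passes its speed limit or range.

## Working session

There is one attempt and no reset: what is moved stays moved. The work goes in short steps, Python scripts to look and compute and a tool call to move; the robot and the scene stay as the last step left them, time stands still between calls to the robot, and variables do not carry over. Pictures are saved under pics/ and viewed, and the job is handed in when it is done.

Besides the shell and the picture viewer there is one more tool, called after "Request:" as name(argument=value, ...), one argument or row to a line, values as JSON. play_rows: Moves the arm, as the interface text tells. Its arguments: {"type":"object","properties":{"targets":{"type":"array","items":{"type":"array"}},"force":{"type":"number"}},"required":["targets"]}

```bash
mkdir -p pics; ls; python3 - <<'E'
from workcell import telemetry, cams, arm
import cv2
print(telemetry.state()); print(arm.hold_point_z)
for n in ["side","top","wrist"]:
    im=cams.read_camera(n); cv2.imwrite(f"pics/{n}0.png",im[:,:,::-1]); print(n,cams.camera_info(n))
E
```

```text
pics
{'time_s': 0.0, 'joint_positions': array([ 1.19399605e+00,  2.41418481e-01,  3.73176535e-03,  1.33519657e+00,
       -4.21754232e-05,  1.57080277e+00]), 'joint_velocities': array([0.00070611, 0.00010628, 0.00047526, 0.00029649, 0.0002252 ,
       0.00031941]), 'tau': array([-1.37561612e-03, -3.72317255e+01,  2.52409029e+01,  1.69457216e-02,
       -1.53241735e-04, -3.91688149e-07]), 'ee_pos': array([0.18375459, 0.46433524, 0.23041308]), 'ee_rot': array([-3.13950569e+00,  4.21887682e-05,  2.76478603e+00]), 'contact_force': array([-0.24201341,  0.81977316,  0.05768448]), 'wrist_torque': array([-0.02815954, -0.0194248 , -0.00068533]), 'opening': 1.0010175608429035}
0.0187
side {'intrinsics': array([[401.60335773,   0.        , 321.73519604],
       [  0.        , 401.60335773, 198.68734561],
       [  0.        ,   0.        ,   1.        ]]), 'D': array([-0.09644773,  0.        ,  0.        ,  0.        ,  0.        ]), 'xyz': array([ 0.04862902, -0.68432093,  1.19754154]), 'rotation': array([ 0.68867444, -0.01674282, -0.71194768])}
top {'intrinsics': array([[519.08858152,   0.        , 315.92708118],
       [  0.        , 519.08858152, 187.9104876 ],
       [  0.        ,   0.        ,   1.        ]]), 'D': array([-0.13048447,  0.        ,  0.        ,  0.        ,  0.        ]), 'xyz': array([ 0.42916926, -0.05621975,  1.48867875]), 'rotation': array([ 0.12534615,  0.00849846, -1.58315374])}
wrist {'intrinsics': array([[340.68911382,   0.        , 317.68753155],
       [  0.        , 340.68911382, 197.73577152],
       [  0.        ,   0.        ,   1.        ]]), 'D': array([-0.01128587,  0.        ,  0.        ,  0.        ,  0.        ]), 'xyz': array([0.11664731, 0.49243159, 0.37307089]), 'rotation': array([-0.28858959,  0.00182728,  1.19429588])}
```

View pics/top0.png

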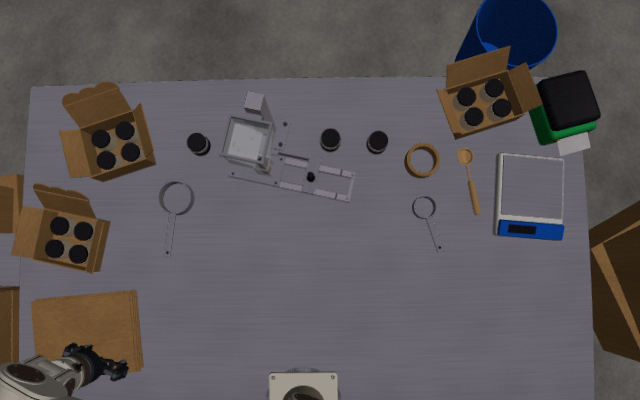

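View pics/side0.png

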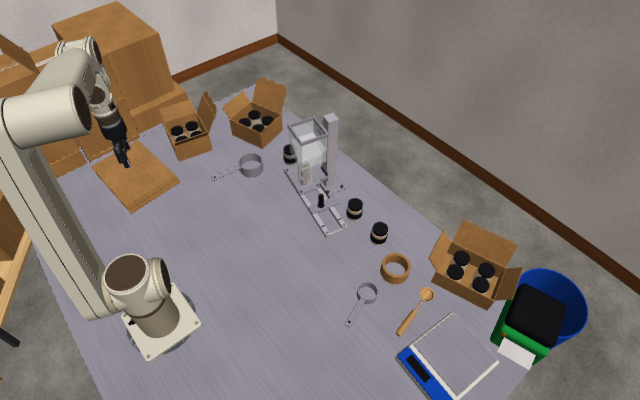

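View pics/wrist0.png

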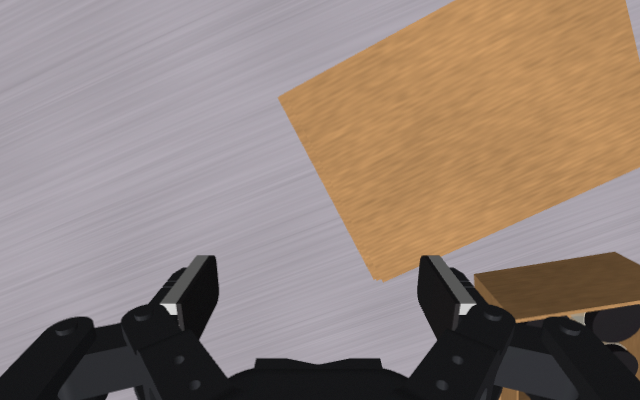

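```bash
cat > h.py <<'E'
import cv2, numpy as np
from scipy.spatial.transform import Rotation as R
def ray(info,uv):
    p=cv2.undistortPoints(np.array([[uv]],float),info["intrinsics"],info["D"])[0,0]
    M=R.from_euler('xyz',info["rotation"]).as_matrix()
    return np.array(info["xyz"]), M@np.array([p[0],-p[1],-1.])
def atz(info,uv,z):
    o,d=ray(info,uv); return o+d*(z-o[2])/d[2]
def proj(info,P):
    M=R.from_euler('xyz',info["rotation"]).as_matrix()
    c=(np.atleast_2d(P)-info["xyz"])@M
    c=c*[1,-1,-1]
    return cv2.projectPoints(c,np.zeros(3),np.zeros(3),info["intrinsics"],info["D"])[0][:,0]
E
python3 - <<'E'
import cv2
t=cv2.imread("pics/top0.png")
cv2.imwrite("pics/t_cup.png",cv2.resize(t[170:265,140:230],None,fx=6,fy=6,interpolation=cv2.INTER_CUBIC))
cv2.imwrite("pics/t_disp.png",cv2.resize(t[85:215,215:365],None,fx=5,fy=4.6/4.6*4.6,interpolation=cv2.INTER_CUBIC) if 0 else cv2.resize(t[85:205,210:365],None,fx=5,fy=5,interpolation=cv2.INTER_CUBIC))
s=cv2.imread("pics/side0.png")
cv2.imwrite("pics/s_disp.png",cv2.resize(s[105:245,265:365],None,fx=4,fy=4,interpolation=cv2.INTER_CUBIC))
E
```

```text
(no output)
```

View pics/t_cup.png

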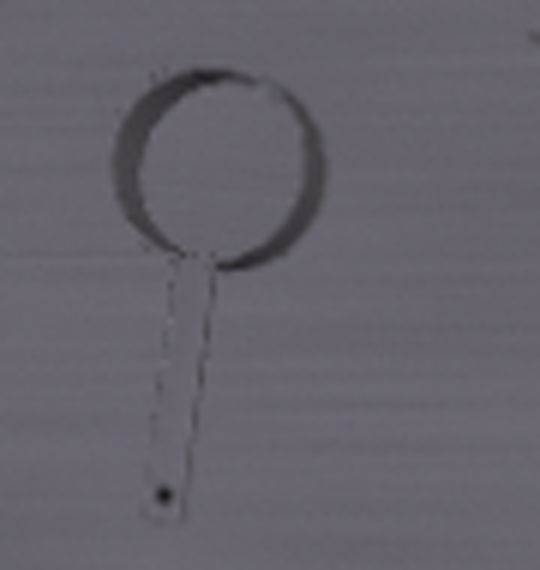

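View pics/t_disp.png

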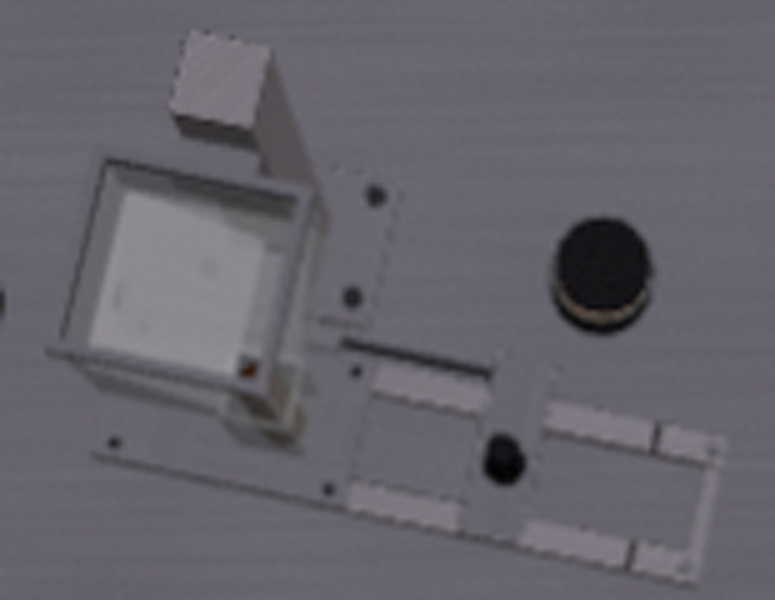

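View pics/s_disp.png

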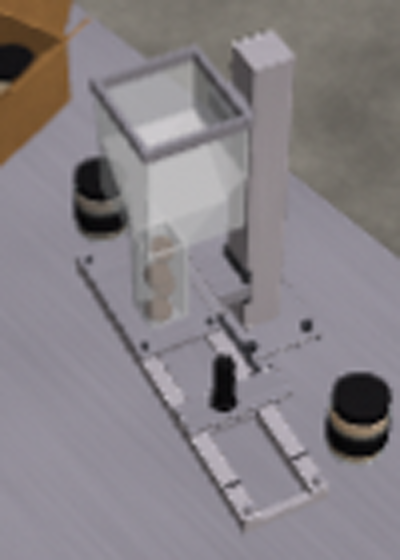

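```bash
cat > fit.py <<'E'
from h import *
from workcell import cams
from scipy.optimize import least_squares
T=cams.camera_info("top"); S=cams.camera_info("side")
tp=lambda c,s,o:(np.array(c,float)+.5)/s-.5+np.array(o)
t=lambda *c:tp(c,5,(210,85)); s=lambda *c:tp(c,4,(265,105))
# local dispenser pts
obs=[(T,(.033,-.202,.094),t(656,438)),(T,(-.033,-.202,.094),t(631,555)),
(T,(.041,-.240,.094),t(727,438)),(T,(-.041,-.240,.094),t(697,583)),
(S,(-.033,-.202,.094),s(232,487)),(S,(.033,-.202,.094),s(288,461)),
(T,(0,-.125,.159),t(505,452)),(S,(0,-.125,.159),s(222,357))]
def W(p,L):
    c,sn=np.cos(p[2]),np.sin(p[2]); return np.array([p[0]+c*L[0]-sn*L[1],p[1]+sn*L[0]+c*L[1],L[2]])
f=lambda p:np.concatenate([proj(i,W(p,L))[0]-o for i,L,o in obs])
if __name__=="__main__":
    r=least_squares(f,[.55,.15,-.2]); print("disp",r.x); print(r.fun.reshape(-1,2).round(2))
    p=r.x
    for n,L in dict(post=(0,-.125,.133),mark=(0,-.202,.094),postmark=(0,-.185,.133)).items(): print(n,W(p,L).round(4))
    im={ "top":cv2.resize(cv2.imread("pics/top0.png"),None,fx=5,fy=5,interpolation=cv2.INTER_CUBIC)}
    # cup
    k=lambda *c:tp(c,6,(140,170))
    g=lambda q:np.concatenate([proj(T,[W(q,(-.167,0,.047))])[0]-k(166,522)])
    for z,c in((.05,(214,170)),(0,(233,170)),(.047,(166,522)),(.047,(195,262))): print(z,atz(T,k(*c),z))
E
python3 fit.py
```

```text
disp [ 0.65563358  0.0905288  -0.20951168]
[[-0.27  0.47]
 [ 0.09  0.75]
 [-0.2   0.31]
 [ 0.14  0.76]
 [ 0.06 -0.63]
 [ 2.93 -1.52]
 [-0.72  0.43]
 [ 0.47  0.53]]
post [ 0.6296 -0.0317  0.133 ]
mark [ 0.6136 -0.1071  0.094 ]
postmark [ 0.6172 -0.0904  0.133 ]
0.05 [0.58747709 0.35094279 0.05      ]
0 [0.59286685 0.35564928 0.        ]
0.047 [0.42298059 0.37199814 0.047     ]
0.047 [0.54444049 0.36007603 0.047     ]
```

Request:
play_rows(
  targets=[
    [[0.04,-0.015,0],0.06,0.0854],
    [[0.08,-0.03,0],0.12,0.0854],
    [[0.12,-0.045,0],0.18,0.0854],
    [[0.16,-0.06,0],0.257,0.0854],
    [[0.2,-0.075,0],0.257,0.0854],
    [[0.24,-0.09,0],0.257,0.0854],
    [[0.24,-0.09,0],0.257,0.0854],
  ],
)

```text
time_s: 0.73
ee_pos: [0.4293, 0.3715, 0.2297]
ee_rot: [-3.139, 0.002, 3.015]
contact_force: [0.2, 0.2, 1.2]
opening: 0.998
```

```bash
python3 - <<'E'
from workcell import telemetry, cams
import cv2
s=telemetry.state(); print(s["time_s"],s["ee_pos"],s["ee_rot"],s["joint_positions"],s["contact_force"])
print(cams.camera_info("wrist"))
cv2.imwrite("pics/w1.png",cams.read_camera("wrist")[:,:,::-1])
E
```

```text
0.7333 [0.42925225 0.37153823 0.22970063] [-3.13877505e+00  2.30158858e-03  3.01503755e+00] [ 0.71537229  0.37751944  0.19114447  1.38499018 -0.00359342  0.84193165] [0.15351724 0.19348344 1.15665087]
{'intrinsics': array([[340.68911382,   0.        , 317.68753155],
       [  0.        , 340.68911382, 197.73577152],
       [  0.        ,   0.        ,   1.        ]]), 'D': array([-0.01128587,  0.        ,  0.        ,  0.        ,  0.        ]), 'xyz': array([0.35722299, 0.38218947, 0.37199966]), 'rotation': array([-0.2908815 ,  0.00281805,  1.44459959])}
```

View pics/w1.png

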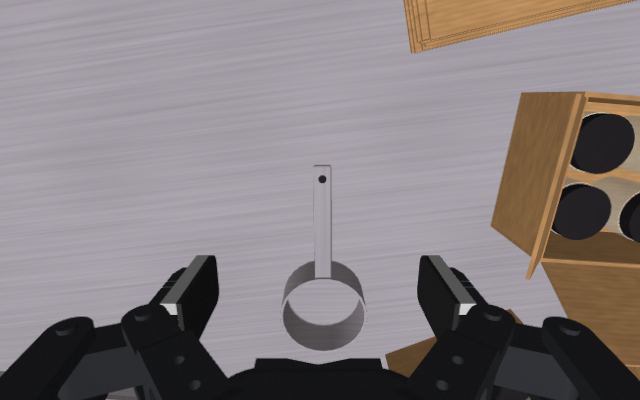

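```bash
python3 - <<'E'
import cv2
t=cv2.imread("pics/w1.png")
cv2.imwrite("pics/w1c.png",cv2.resize(t[155:360,265:385],None,fx=4,fy=4,interpolation=cv2.INTER_CUBIC)[:,:][:600*2][::1] if 0 else cv2.resize(t[155:355,265:385],None,fx=3,fy=3,interpolation=cv2.INTER_CUBIC))
from h import *
from workcell import cams
I=cams.camera_info("wrist")
for n,uv,z in (("end",(322.5,165),.047),("hole",(322.3,179.5),.047),("joint",(323,277),.047),("rimL",(282,302),.05),("rimR",(365,302),.05)):
    print(n,atz(I,uv,z))
E
```

```text
end [0.4194921 0.3784871 0.047    ]
hole [0.43377182 0.37654279 0.047     ]
joint [0.54018865 0.364266   0.047     ]
rimL [0.5632517  0.31654279 0.05      ]
rimR [0.57440621 0.40600494 0.05      ]
```

View pics/w1c.png

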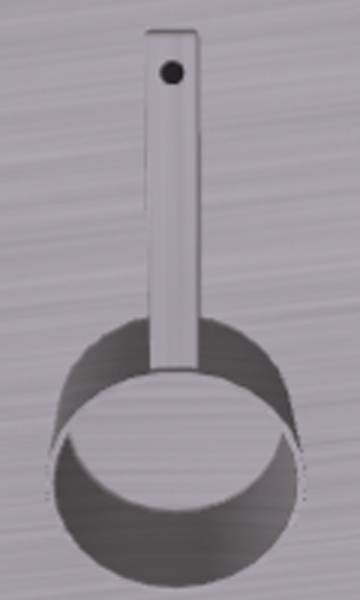

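```bash
python3 - <<'E'
import cv2
from h import *
from workcell import cams
t=cv2.imread("pics/side0.png")
cv2.imwrite("pics/s_cup.png",cv2.resize(t[145:190,205:270],None,fx=10,fy=10,interpolation=cv2.INTER_CUBIC))
S=cams.camera_info("side");T=cams.camera_info("top")
c=np.array([.5853,.3590]);a=-.117;d=np.array([np.cos(a),np.sin(a)])
th=np.linspace(0,6.28,80)
def circ(z): return np.c_[c[0]+.048*np.cos(th),c[1]+.048*np.sin(th),th*0+z]
n=np.array([-d[1],d[0]])
hd=np.array([np.r_[c+d*u+n*v,.047] for u,v in((-.05,.009),(-.167,.009),(-.167,-.009),(-.05,-.009))])
for nm,I,(x0,x1,y0,y1) in (("side",S,(205,270,145,190)),("top",T,(140,230,170,265))):
    f=10 if nm=="side" else 6
    im=cv2.imread(f"pics/{nm}0.png")[y0:y1,x0:x1]; im=cv2.resize(im,None,fx=f,fy=f,interpolation=cv2.INTER_CUBIC)
    for P,col in((circ(.05),(0,0,255)),(circ(0),(0,255,0)),(hd,(255,0,0))):
        q=((proj(I,P)-[x0,y0]+.5)*f-.5).astype(int)
        cv2.polylines(im,[q],False,col,1)
    cv2.imwrite(f"pics/ov_{nm}.png",im)
E
```

```text
(no output)
```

View pics/ov_side.png

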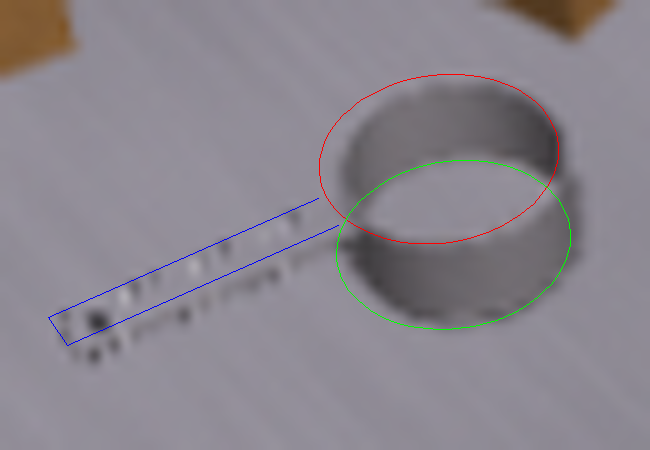

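View pics/ov_top.png

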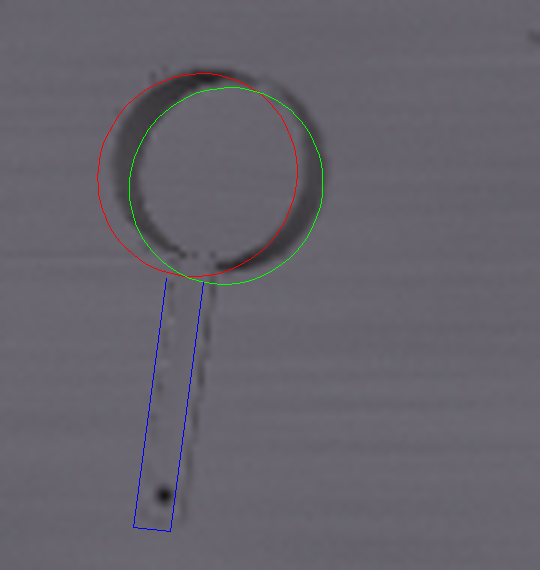

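Request:
play_rows(
  targets=[
    [[0.02,0,-0.03],0.01,0.0854],
    [[0.034,-0.002,-0.07],0.01,0.0854],
    [[0.034,-0.002,-0.11],0.01,0.0854],
    [[0.034,-0.002,-0.15],0.01,0.06],
    [[0.034,-0.002,-0.185],0.01,0.06],
    [[0.034,-0.002,-0.203],0.01,0.06],
    [[0.034,-0.002,-0.206],0.01,0.05],
    [[0.034,-0.002,-0.206],0.01,0.05],
  ],
)

```text
time_s: 1.45
ee_pos: [0.4596, 0.3699, 0.0221]
ee_rot: [-3.136, -0.003, 3.027]
contact_force: [1.1, 0.8, 0.0]
opening: 0.588
```

```bash
python3 - <<'E'
from workcell import telemetry, cams
import cv2
s=telemetry.state(); print(s["ee_pos"],s["ee_rot"],s["contact_force"])
cv2.imwrite("pics/w2.png",cams.read_camera("wrist")[:,:,::-1])
E
```

```text
[0.4595947  0.36988161 0.02209599] [-3.13611795e+00 -2.59553158e-03  3.02679311e+00] [1.11472169 0.8011836  0.02414262]
```

View pics/w2.png

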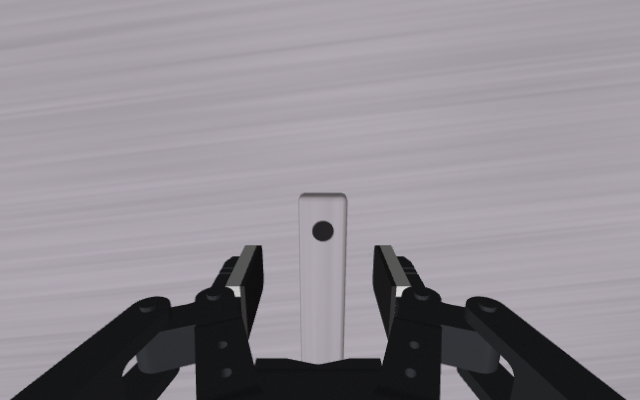

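Request:
play_rows(
  targets=[
    [[0.001,0.001,0.001],0,0.03],
    [[0.001,0.001,0.001],0,0.01],
    [[0.001,0.001,0.001],0,0.01],
    [[0.001,0.001,0.001],0,0.01],
    [[0.001,0.001,0.001],0,0.01],
    [[0.001,0.001,0.001],0,0.01],
  ],
  force=90,
)

```text
time_s: 2.0
ee_pos: [0.4628, 0.3728, 0.0263]
ee_rot: [-3.141, 0.002, 3.027]
contact_force: [-0.7, 1.0, 4.2]
opening: 0.183
```

Request:
play_rows(
  targets=[
    [[0,0,0.003],0,0.01],
    [[0,0,0.006],0,0.01],
    [[0,0,0.009],0,0.01],
    [[0,0,0.009],0,0.01],
    [[0,0,0.009],0,0.01],
  ],
)

```text
time_s: 2.42
ee_pos: [0.4623, 0.3724, 0.0348]
ee_rot: [-3.14, 0.001, 3.027]
contact_force: [0.0, 0.3, -1.7]
opening: 0.182
```

```bash
python3 - <<'E'
from workcell import telemetry, cams
import cv2
s=telemetry.state(); print(s["ee_pos"],s["ee_rot"],s["contact_force"],s["wrist_torque"],s["opening"])
cv2.imwrite("pics/t2.png",cv2.resize(cams.read_camera("top")[150:280,120:240,::-1],None,fx=4,fy=4,interpolation=cv2.INTER_CUBIC))
cv2.imwrite("pics/s2.png",cv2.resize(cams.read_camera("side")[120:200,180:280,::-1],None,fx=6,fy=6,interpolation=cv2.INTER_CUBIC))
E
```

```text
[0.46234741 0.37239539 0.03482351] [-3.14041228e+00  7.66977410e-04  3.02679207e+00] [ 0.03140519  0.2839835  -1.73974795] [-0.0028243   0.2481341   0.01776869] 0.18219915090623548
```

View pics/t2.png

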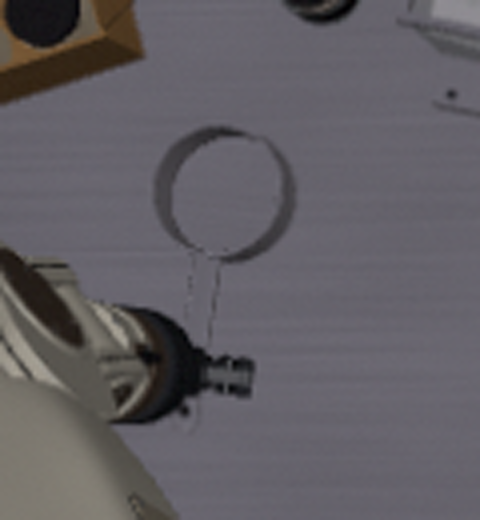

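View pics/s2.png

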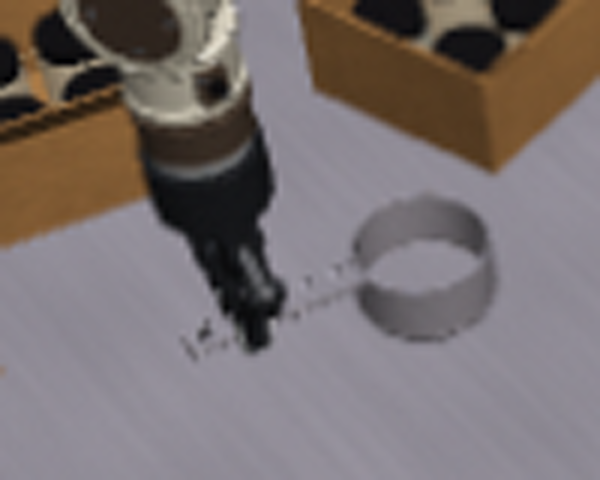

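```bash
python3 - <<'E'
from h import *
from workcell import cams, telemetry
# rel camera in tool from w1
Rt=R.from_euler('xyz',[-3.13877505,.00230158,3.01503755]); p=np.array([.42925225,.37153823,.22970063])
Rc=R.from_euler('xyz',[-0.2908815,.00281805,1.44459959]); pc=np.array([0.35722299,0.38218947,0.37199966])
I=cams.camera_info("wrist")
rel=Rt.inv()*Rc; prel=Rt.inv().apply(pc-p)
def info(ep,er):
    r=R.from_euler('xyz',er); J=dict(I); J["xyz"]=ep+r.apply(prel); J["rotation"]=(r*rel).as_euler('xyz'); return J
e=np.array([.4595947,.36988161,.02209599]); J=info(e,[-3.13611795,-.00259553,3.02679311])
for uv in((323,194),(323,231)):
    q=atz(J,uv,.047); print(q, R.from_euler('xyz',[np.pi,0,3.0268]).inv().apply(q-e))
J=info(p,[-3.13877505,.00230158,3.01503755])
for uv in ((322.3,165),(322.3,179.5)): print(atz(J,uv,.047))
for uv in((324,351),(324,278.5),(280.5,315),(366.5,315)): print(atz(J,uv,.05))
print(cams.camera_info("wrist")["xyz"])
# top2 rim
E
python3 - <<'E'
import sys; sys.path.insert(0,'.')
from h import *
from workcell import cams
im=cv2.imread('pics/t2.png'); print(im.shape)
T=cams.camera_info("top")
# candidates overlay
for D in (.125,):
    tc=np.array([.46235,.3724]);a=3.02679;d=-np.array([np.cos(a),np.sin(a)]);c=tc+D*d
    th=np.linspace(0,6.28,90)
    for z,col in((.0585,(0,0,255)),(.0085,(0,255,0))):
        q=((proj(T,np.c_[c[0]+.048*np.cos(th),c[1]+.048*np.sin(th),th*0+z])-[120,150]+.5)*4-.5)
        cv2.polylines(im,[q.astype(int)],True,col,1)
cv2.imwrite('pics/ov2.png',im)
E
```

```text
[0.42133025 0.37744336 0.047     ] [ 0.03887874  0.00312915 -0.02490401]
[0.43550236 0.37587801 0.047     ] [ 0.02462061  0.00319738 -0.02490401]
[0.42137393 0.37762806 0.047     ]
[0.43568796 0.37586815 0.047     ]
[0.63506842 0.35329797 0.05      ]
[0.54245242 0.36453614 0.05      ]
[0.5814524  0.31151201 0.05      ]
[0.59320167 0.40552654 0.05      ]
[0.39040426 0.38195721 0.17711797]
(520, 480, 3)
```

View pics/ov2.png

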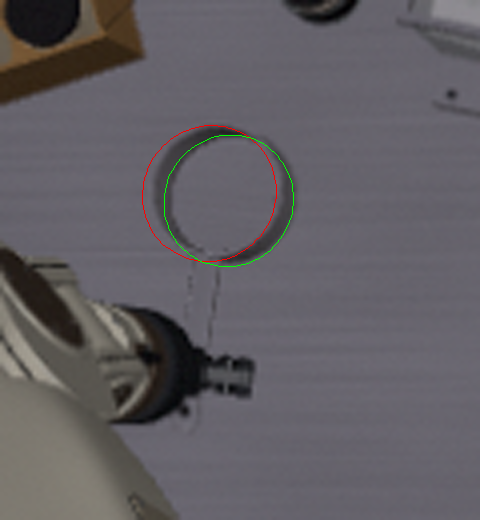

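Request:
play_rows(
  targets=[
    [[-0.01,-0.02,-0.001],0,0.01],
    [[-0.02,-0.05,-0.002],0,0.01],
    [[-0.03,-0.085,-0.003],-0.02,0.01],
    [[-0.04,-0.12,-0.003],-0.04,0.01],
    [[-0.047,-0.155,-0.003],-0.06,0.01],
    [[-0.054,-0.19,-0.003],-0.08,0.01],
    [[-0.058,-0.215,-0.003],-0.095,0.01],
    [[-0.058,-0.227,-0.003],-0.095,0.01],
  ],
)

```text
time_s: 3.18
ee_pos: [0.4018, 0.1421, 0.0313]
ee_rot: [-3.138, -0.002, 2.929]
contact_force: [-0.4, 0.1, -2.3]
opening: 0.183
```

Request:
play_rows(
  targets=[
    [[0,0,0],0,0.01],
    [[0,0,0],0,0.01],
  ],
)

```text
time_s: 3.35
ee_pos: [0.4015, 0.1414, 0.0313]
ee_rot: [-3.137, -0.002, 2.927]
contact_force: [-0.5, 0.9, -2.0]
opening: 0.18
```

```bash
python3 - <<'E'
from workcell import telemetry, cams
import cv2
s=telemetry.state(); print(s["ee_pos"],s["ee_rot"],s["contact_force"],s["wrist_torque"],s["opening"])
cv2.imwrite("pics/t3.png",cv2.resize(cams.read_camera("top")[85:235,190:365,::-1],None,fx=4,fy=4,interpolation=cv2.INTER_CUBIC))
cv2.imwrite("pics/s3.png",cv2.resize(cams.read_camera("side")[105:255,225:365,::-1],None,fx=4,fy=4,interpolation=cv2.INTER_CUBIC))
E
```

```text
[0.40145056 0.14141326 0.03132021] [-3.13745642e+00 -2.24654476e-03  2.92683266e+00] [-0.54965416  0.86975523 -1.95015646] [4.77483593e-02 2.46097984e-01 5.30753894e-05] 0.1803367973630154
```

View pics/t3.png

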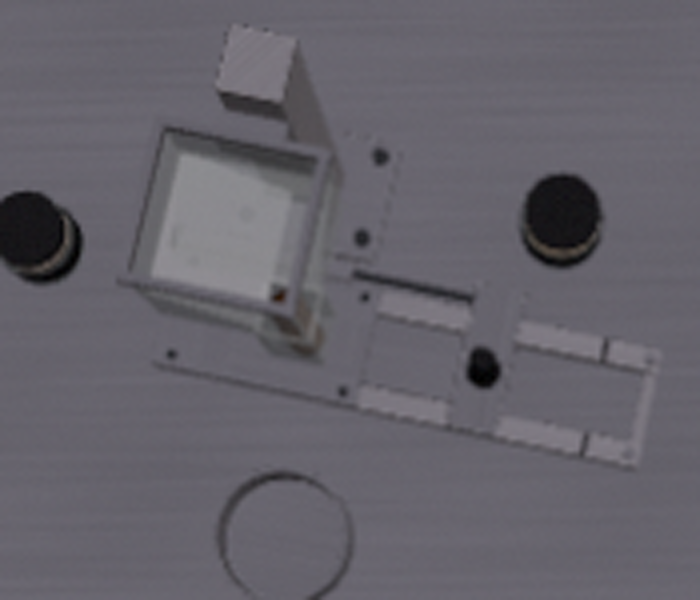

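View pics/s3.png

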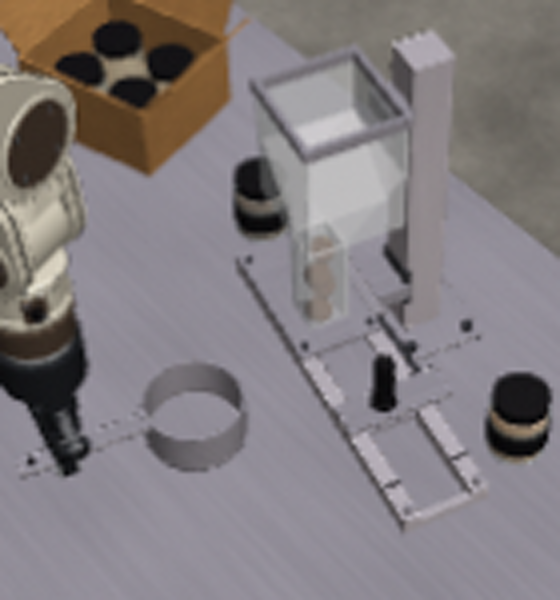

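```bash
cat > ov.py <<'E'
from h import *
from fit import W
from workcell import cams
T=cams.camera_info("top");S=cams.camera_info("side")
c=np.array([.5239,.1147]);th=np.linspace(0,6.28,90)
for nm,I,o,f in(("t3",T,(190,85),4),("s3",S,(225,105),4)):
    im=cv2.imread(f"pics/{nm}.png")
    pj=lambda P:((proj(I,P)-o+.5)*f-.5).astype(int)
    for z,col in((.0555,(0,0,255)),(.0055,(0,255,0))):
        cv2.polylines(im,[pj(np.c_[c[0]+.048*np.cos(th),c[1]+.048*np.sin(th),th*0+z])],True,col,1)
    p=[.6556,.0905,-.2095]
    for seg in ([(.025,-.202),(.041,-.202)],[(-.025,-.202),(-.041,-.202)],[(-.041,-.05),(-.041,-.24),(.041,-.24),(.041,-.1)]):
        cv2.polylines(im,[pj(np.array([W(p,(*u,.094)) for u in seg]))],False,(255,0,0),1)
    q=np.array([W(p,(.009*np.cos(t),-.125+.009*np.sin(t),.159)) for t in th]); cv2.polylines(im,[pj(q)],True,(255,255,0),1)
    q=np.array([W(p,(u,v,.317)) for u,v in((-.021,-.021),(.085,-.021),(.085,.085),(-.021,.085))]); cv2.polylines(im,[pj(q)],True,(0,255,255),1)
    cv2.imwrite(f"pics/ov_{nm}.png",im)
E
python3 ov.py
```

```text
(no output)
```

View pics/ov_t3.png

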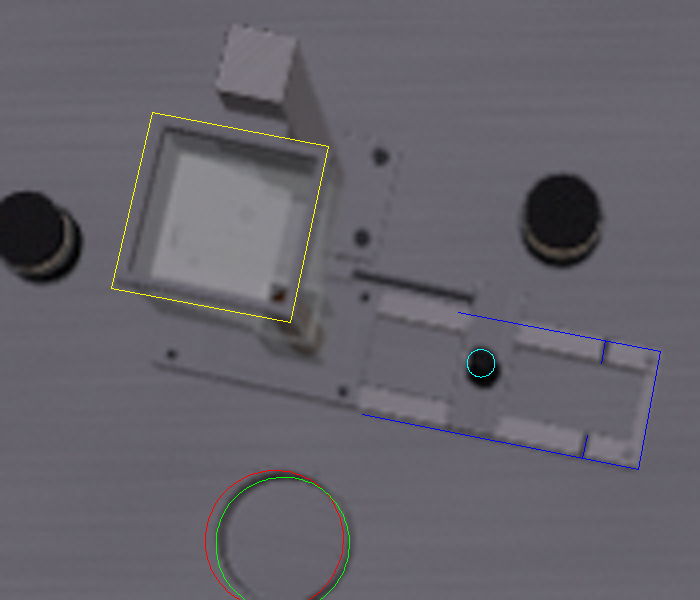

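View pics/ov_s3.png

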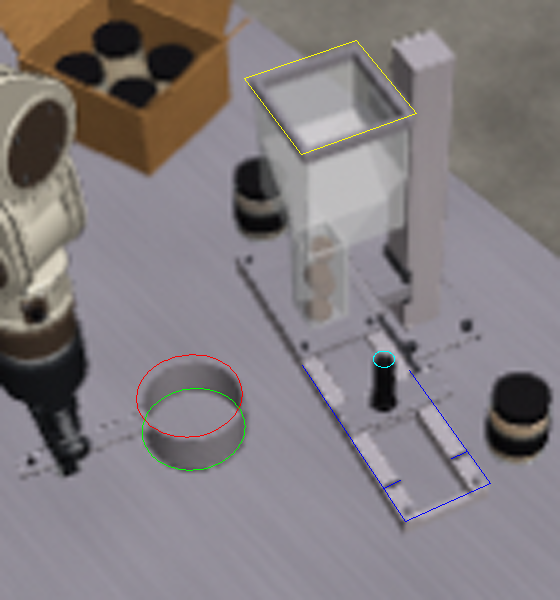

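Request:
play_rows(
  targets=[
    [[0.02,-0.0036,0],0,0.01],
    [[0.045,-0.008,0],0,0.01],
    [[0.07,-0.0127,0],0,0.01],
    [[0.095,-0.0172,0],0,0.01],
    [[0.115,-0.0208,0],0,0.01],
    [[0.126,-0.0228,0],0,0.01],
    [[0.131,-0.0237,0],0,0.01],
    [[0.131,-0.0237,0],0,0.01],
  ],
)

```text
time_s: 4.12
ee_pos: [0.5345, 0.1202, 0.031]
ee_rot: [-3.139, -0.001, 2.93]
contact_force: [-0.1, -0.3, -2.3]
opening: 0.181
```

```bash
python3 - <<'E'
from workcell import telemetry, cams
import cv2
s=telemetry.state(); print(s["ee_pos"],s["ee_rot"],s["contact_force"],s["wrist_torque"],s["opening"])
cv2.imwrite("pics/t4.png",cv2.resize(cams.read_camera("top")[85:235,190:365,::-1],None,fx=4,fy=4,interpolation=cv2.INTER_CUBIC))
cv2.imwrite("pics/s4.png",cv2.resize(cams.read_camera("side")[105:255,225:365,::-1],None,fx=4,fy=4,interpolation=cv2.INTER_CUBIC))
E
```

```text
[0.53451222 0.12015933 0.03104496] [-3.13891427e+00 -6.53546255e-04  2.93021887e+00] [-0.06977227 -0.29842634 -2.29136575] [ 0.06231153  0.16068327 -0.01146546] 0.18098014955408825
```

View pics/t4.png

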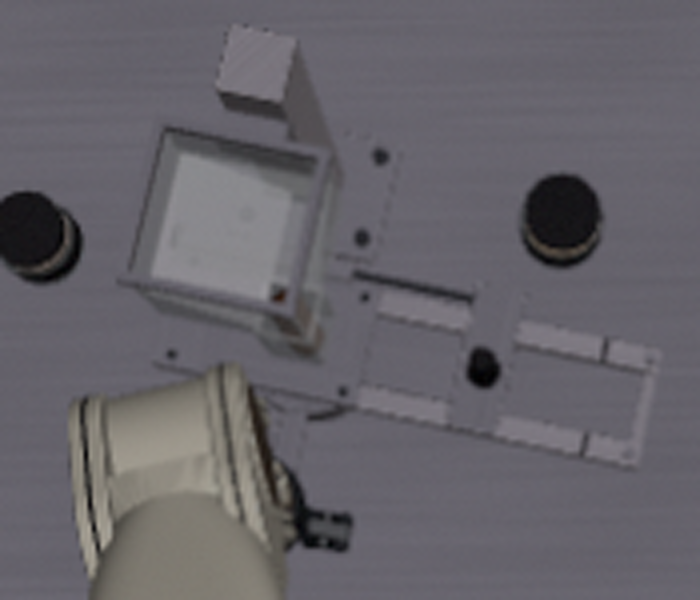

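View pics/s4.png

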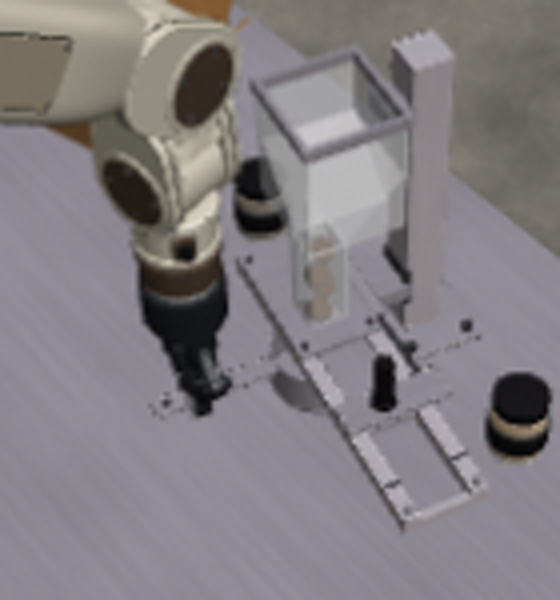

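Request:
play_rows(
  targets=[
    [[-0.001,-0.002,-0.002],0,0.01],
    [[-0.001,-0.002,-0.004],0,0.01],
    [[-0.001,-0.002,-0.005],0,0.01],
  ],
)

```text
time_s: 4.47
ee_pos: [0.5303, 0.1185, 0.0264]
ee_rot: [-3.139, -0.004, 2.931]
contact_force: [-3.9, 1.2, 7.0]
opening: 0.188
```

Request:
play_rows(
  targets=[
    [[0,0,-0.002],0,0.01],
    [[0,0,-0.002],0,0.01],
  ],
)

```text
time_s: 4.63
ee_pos: [0.5299, 0.1188, 0.0254]
ee_rot: [-3.139, -0.003, 2.932]
contact_force: [-4.0, 1.1, 7.1]
opening: 0.183
```

Request:
play_rows(
  targets=[
    [[0,0,0],0,0.025],
    [[0,0,0],0,0.04],
    [[0,0,0],0,0.04],
    [[0,0,0],0,0.04],
  ],
)

```text
time_s: 4.97
ee_pos: [0.5299, 0.1188, 0.0254]
ee_rot: [-3.139, -0.003, 2.932]
contact_force: [0.0, -0.3, -0.5]
opening: 0.472
```

```bash
python3 - <<'E'
from workcell import telemetry, cams
import cv2
s=telemetry.state(); print(s["ee_pos"],s["ee_rot"],s["contact_force"],s["wrist_torque"],s["opening"]); print(cams.camera_info("wrist")["xyz"])
cv2.imwrite("pics/w5.png",cams.read_camera("wrist")[:,:,::-1])
E
```

```text
[0.52989792 0.11876262 0.0253669 ] [-3.13905303e+00 -2.80262010e-03  2.93188033e+00] [ 4.76829956e-04 -2.95035997e-01 -5.06966322e-01] [ 0.02326221 -0.02659242  0.05354045] 0.47182082934755565
[0.45963247 0.13516455 0.16801194]
```

View pics/w5.png

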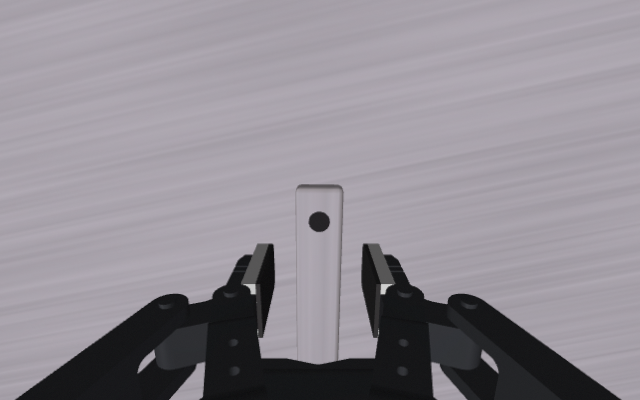

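```bash
python3 - <<'E'
from h import *
from workcell import cams
J=cams.camera_info("wrist")
e=atz(J,(319.5,185.5),.047); h=atz(J,(319,221.5),.047); j=atz(J,(318,362),.047)
print(e,h,j,np.linalg.norm(e-h)); a=np.arctan2(*(j-e)[[1,0]]); print(a)
for b in(a,2.932-np.pi): print(e[:2]+.167*np.array([np.cos(b),np.sin(b)]))
E
```

```text
[0.48987476 0.12907109 0.047     ] [0.50355855 0.12599092 0.047     ] [0.56673078 0.1121944  0.047     ] 0.014026170113564825
-0.21615763926144616
[0.65298847 0.09325322]
[0.65322009 0.09432482]
```

Request:
play_rows(
  targets=[
    [[0,0,0.03],0,0.06],
    [[0,0,0.07],0,0.0854],
    [[-0.01,0,0.11],0,0.0854],
    [[-0.02,-0.01,0.15],0,0.0854],
    [[-0.02,-0.03,0.19],0,0.0854],
    [[-0.02,-0.06,0.22],0,0.0854],
    [[-0.01,-0.09,0.24],0,0.0854],
    [[0,-0.12,0.265],0,0.0854],
  ],
)

```text
time_s: 5.68
ee_pos: [0.5296, -0.0024, 0.2923]
ee_rot: [-3.139, -0.001, 2.933]
contact_force: [0.9, -0.3, -0.5]
opening: 0.997
```

Request:
play_rows(
  targets=[
    [[0.03,-0.03,0.01],0,0.0854],
    [[0.06,-0.06,0.01],0,0.0854],
    [[0.09,-0.08,0.01],0,0.0854],
    [[0.095,-0.085,0.01],0,0.0854],
    [[0.095,-0.085,0.01],0,0.0854],
  ],
)

```text
time_s: 6.1
ee_pos: [0.6257, -0.0896, 0.2991]
ee_rot: [-3.139, -0.005, 2.93]
contact_force: [0.1, 0.4, -0.1]
opening: 1.002
```

```bash
python3 - <<'E'
from workcell import telemetry, cams
import cv2
s=telemetry.state(); print(s["ee_pos"],s["ee_rot"],s["contact_force"]); print(cams.camera_info("wrist"))
cv2.imwrite("pics/w6.png",cams.read_camera("wrist")[:,:,::-1])
cv2.imwrite("pics/s6.png",cv2.resize(cams.read_camera("side")[105:255,225:365,::-1],None,fx=4,fy=4,interpolation=cv2.INTER_CUBIC))
E
```

```text
[ 0.62572931 -0.08956987  0.29910161] [-3.13856148 -0.00521281  2.92979456] [ 0.0761753   0.36204362 -0.0643283 ]
{'intrinsics': array([[340.68911382,   0.        , 317.68753155],
       [  0.        , 340.68911382, 197.73577152],
       [  0.        ,   0.        ,   1.        ]]), 'D': array([-0.01128587,  0.        ,  0.        ,  0.        ,  0.        ]), 'xyz': array([ 0.55585898, -0.07302776,  0.44194526]), 'rotation': array([-0.28343408,  0.00315824,  1.3592835 ])}
```

View pics/w6.png

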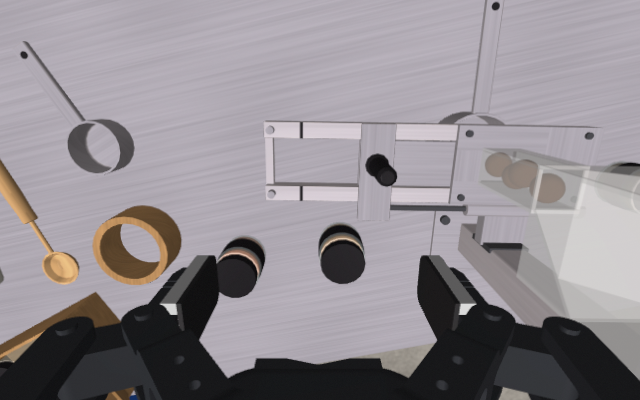

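View pics/s6.png

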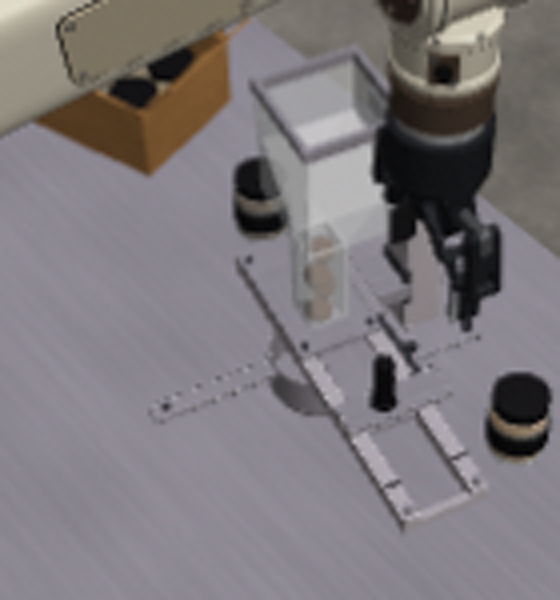

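```bash
python3 - <<'E'
import cv2
t=cv2.imread("pics/w6.png")
cv2.imwrite("pics/w6a.png",cv2.resize(t[105:225,255:455],None,fx=4,fy=4,interpolation=cv2.INTER_CUBIC))
cv2.imwrite("pics/w6b.png",cv2.resize(t[0:220,425:615],None,fx=2.7,fy=2.7,interpolation=cv2.INTER_CUBIC))
E
```

```text
(no output)
```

View pics/w6a.png

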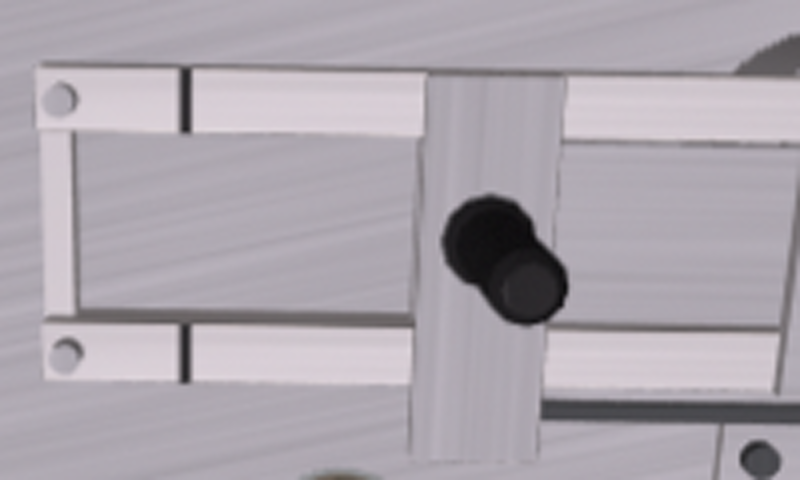

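View pics/w6b.png

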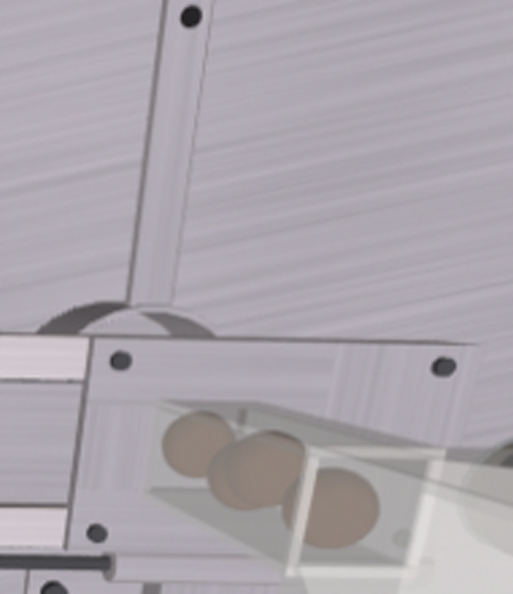

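```bash
python3 - <<'E'
from h import *
from fit import W,least_squares
I={'intrinsics': np.array([[340.68911382,0,317.68753155],[0,340.68911382,197.73577152],[0,0,1]]),'D':np.array([-0.01128587,0,0,0,0]),'xyz':np.array([0.55585898,-0.07302776,0.44194526]),'rotation':np.array([-0.28343408,0.00315824,1.3592835])}
a=lambda x,y:((x+.5)/4-.5+255,(y+.5)/4-.5+105)
b=lambda x,y:((x+.5)/2.7-.5+425,(y+.5)/2.7-.5)
obs=[((-.033,-.202,.094),a(186,100)),((.033,-.202,.094),a(186,352)),((-.041,-.24,.094),a(37,66)),((.041,-.24,.094),a(45,380)),((0,-.125,.159),a(531,286))]
f=lambda p:np.concatenate([proj(I,W(p,L))[0]-o for L,o in obs])
r=least_squares(f,[.65,.09,-.2]);print(r.x,r.fun.reshape(-1,2).round(2))
h=atz(I,b(191,16),.047); j=atz(I,b(153,304),.047)
ang=np.arctan2(*(j-h)[[1,0]]); print("hole",h,j,ang,np.linalg.norm(h-j)); print("cup",h[:2]+.1527*np.array([np.cos(ang),np.sin(ang)]))
p=r.x
print("post",W(p,(0,-.125,.133)),"mark",W(p,(0,-.202,.094)),"postmark",W(p,(0,-.185,.133)))
print("edge tip",atz(I,a(418,265),.101), W(p,(0,-.142,.101)))
E
```

```text
[ 0.65776424  0.09316325 -0.22103107] [[-0.04 -0.19]
 [ 0.21  0.09]
 [-0.83 -0.17]
 [-0.14 -0.04]
 [ 0.69  0.36]]
hole [0.50298557 0.12640094 0.047     ] [0.60854795 0.10304916 0.047     ] -0.21770702721839635 0.10811439414418118
cup [0.65208113 0.09341906]
post [ 0.63035978 -0.02879574  0.133     ] mark [ 0.61347863 -0.10392248  0.094     ] postmark [ 0.61720563 -0.08733606  0.133     ]
edge tip [ 0.63368692 -0.04766239  0.101     ] [ 0.62663277 -0.04538217  0.101     ]
```

Request:
play_rows(
  targets=[
    [[-0.03,0.03,0],0,0.0854],
    [[-0.06,0.06,0],0,0.0854],
    [[-0.09,0.09,0],0,0.0854],
    [[-0.11,0.12,-0.01],0,0.0854],
    [[-0.115,0.15,-0.03],0,0.07],
    [[-0.11,0.18,-0.06],0,0.05],
    [[-0.1,0.2,-0.09],0,0.05],
    [[-0.096,0.209,-0.12],0,0.05],
  ],
)

```text
time_s: 6.87
ee_pos: [0.5271, 0.1259, 0.1823]
ee_rot: [3.141, 0.0, 2.938]
contact_force: [0.6, -0.4, -0.8]
opening: 0.58
```

```bash
python3 - <<'E'
from workcell import telemetry
s=telemetry.state(); print(s["ee_pos"],s["ee_rot"],s["contact_force"])
E
```

```text
[0.52707672 0.12590028 0.18228823] [3.14101593e+00 1.83930470e-04 2.93804664e+00] [ 0.62480221 -0.42073437 -0.81174299]
```

Request:
play_rows(
  targets=[
    [[0.003,-0.007,-0.02],-0.006,0.05],
    [[0.003,-0.007,-0.05],-0.006,0.05],
    [[0.003,-0.007,-0.09],-0.006,0.05],
    [[0.003,-0.007,-0.125],-0.006,0.05],
    [[0.003,-0.007,-0.15],-0.006,0.05],
    [[0.003,-0.007,-0.155],-0.006,0.05],
    [[0.003,-0.007,-0.155],-0.006,0.05],
  ],
)

```text
time_s: 7.45
ee_pos: [0.5273, 0.1194, 0.0267]
ee_rot: [-3.141, -0.003, 2.934]
contact_force: [-0.0, -0.7, -0.1]
opening: 0.584
```

Request:
play_rows(
  targets=[
    [[0,0,0],0,0.03],
    [[0,0,0],0,0.01],
    [[0,0,0],0,0.01],
    [[0,0,0],0,0.01],
    [[0,0,0],0,0.01],
  ],
  force=50,
)

```text
time_s: 7.87
ee_pos: [0.5284, 0.1198, 0.0283]
ee_rot: [3.141, -0.001, 2.934]
contact_force: [-0.9, 1.2, 3.9]
opening: 0.196
```

Slide the cup 4 mm along the dispenser's +x, then let go.

Request:
play_rows(
  targets=[
    [[0.002,-0.0004,0.001],0,0.01],
    [[0.004,-0.0008,0.001],0,0.01],
    [[0.0045,-0.001,0.001],0,0.01],
    [[0.0045,-0.001,0.001],0,0.01],
  ],
)

```text
time_s: 8.2
ee_pos: [0.5333, 0.1188, 0.0292]
ee_rot: [3.141, -0.0, 2.934]
contact_force: [-0.1, 0.0, 1.5]
opening: 0.197
```

Request:
play_rows(
  targets=[
    [[0,0,-0.001],0,0.01],
    [[0,0,-0.001],0,0.03],
    [[0,0,-0.001],0,0.04],
    [[0,0,-0.001],0,0.04],
    [[0,0,-0.001],0,0.04],
  ],
)

```text
time_s: 8.62
ee_pos: [0.5334, 0.1187, 0.0281]
ee_rot: [3.141, -0.0, 2.934]
contact_force: [0.6, 0.4, 0.1]
opening: 0.466
```

Request:
play_rows(
  targets=[
    [[0,0,0.03],0,0.06],
    [[0,0,0.07],0,0.0854],
    [[-0.01,0,0.11],0,0.0854],
    [[-0.02,-0.01,0.15],0,0.0854],
    [[-0.02,-0.03,0.19],0,0.0854],
    [[-0.02,-0.06,0.22],0,0.0854],
    [[-0.01,-0.09,0.24],0,0.0854],
    [[0,-0.12,0.265],0,0.0854],
  ],
)

```text
time_s: 9.28
ee_pos: [0.5331, -0.0024, 0.2953]
ee_rot: [3.141, 0.002, 2.935]
contact_force: [1.0, 0.5, -0.4]
opening: 0.999
```

Request:
play_rows(
  targets=[
    [[0.03,-0.025,0.01],0,0.0854],
    [[0.06,-0.045,0.01],0,0.0854],
    [[0.075,-0.06,0.01],0,0.0854],
    [[0.075,-0.06,0.01],0,0.0854],
    [[0.075,-0.06,0.01],0,0.0854],
  ],
)

```text
time_s: 9.7
ee_pos: [0.6084, -0.0634, 0.304]
ee_rot: [3.141, -0.0, 2.933]
contact_force: [0.4, 0.9, -0.4]
opening: 1.003
```

```bash
python3 - <<'E'
from workcell import telemetry, cams
import cv2,pickle
s=telemetry.state(); print(s["ee_pos"],s["ee_rot"],s["contact_force"]); pickle.dump(cams.camera_info("wrist"),open("i7.pkl","wb"))
im=cams.read_camera("wrist")[:,:,::-1]
cv2.imwrite("pics/w7.png",im)
cv2.imwrite("pics/w7a.png",cv2.resize(im[0:250,220:420],None,fx=2.4,fy=2.4,interpolation=cv2.INTER_CUBIC))
cv2.imwrite("pics/w7b.png",cv2.resize(im[0:250,400:640],None,fx=2.4,fy=2.4,interpolation=cv2.INTER_CUBIC))
E
```

```text
[ 0.60838564 -0.06344941  0.30403497] [ 3.14070193e+00 -2.73163534e-04  2.93286082e+00] [ 0.38455233  0.86412451 -0.39389972]
```

View pics/w7.png

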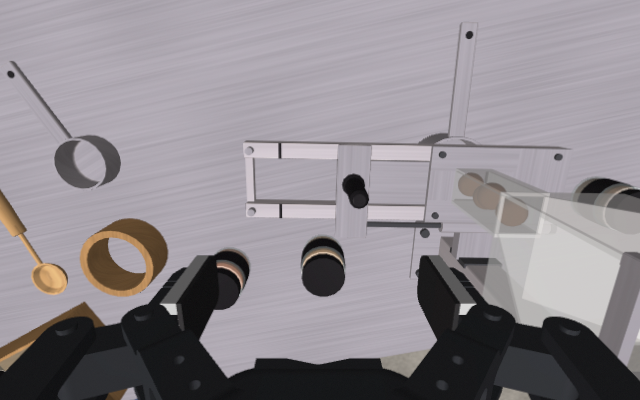

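View pics/w7a.png

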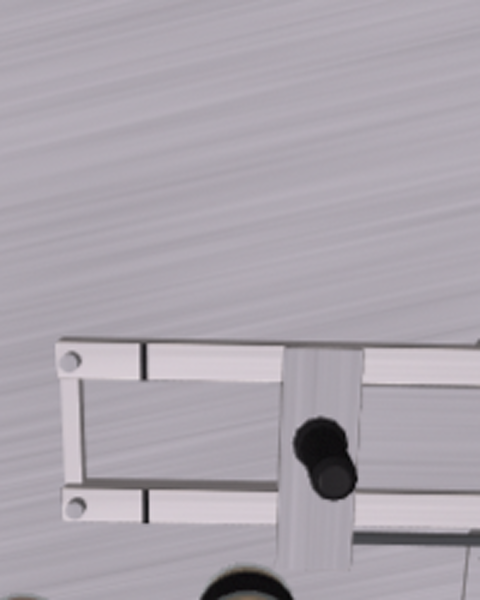

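View pics/w7b.png

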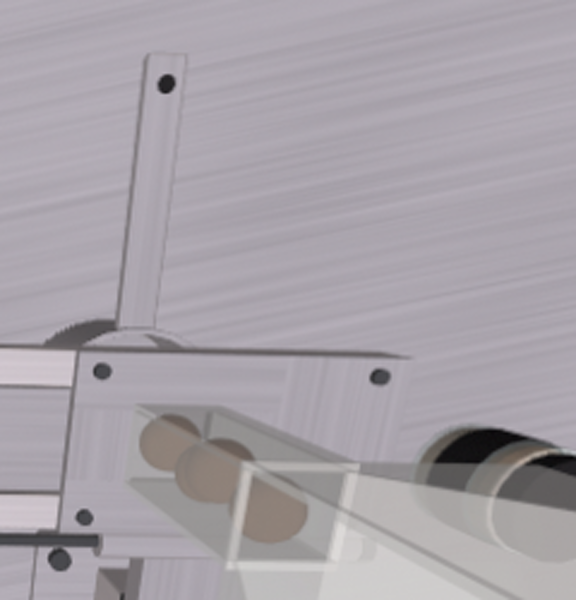

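```bash
python3 - <<'E'
from h import *
import pickle
from fit import W,least_squares
I=pickle.load(open("i7.pkl","rb"))
g=lambda o:lambda x,y:((x+.5)/2.4-.5+o,(y+.5)/2.4-.5)
a=g(220);b=g(400)
obs=[((-.033,-.202,.094),a(144,361)),((.033,-.202,.094),a(146,506)),((-.041,-.24,.094),a(56,341)),((.041,-.24,.094),a(63,521)),((0,-.125,.159),a(334,477))]
f=lambda p:np.concatenate([proj(I,W(p,L))[0]-o for L,o in obs])
r=least_squares(f,[.65,.09,-.2]);p=r.x;print(p,r.fun.reshape(-1,2).round(2))
h=atz(I,b(167,83),.047);e=atz(I,b(167,54),.047); j=atz(I,b(136,327),.047)
ang=np.arctan2(*(j-h)[[1,0]]);print(h,e,j,ang);u=np.array([np.cos(ang),np.sin(ang)])
print("cup",h[:2]+.1527*u,e[:2]+.167*u,j[:2]+.048*u)
print("post",W(p,(0,-.125,.133)),"postmark",W(p,(0,-.185,.133)))
E
```

```text
[ 0.6571535   0.09302422 -0.21861194] [[-0.38 -0.3 ]
 [ 0.1  -0.32]
 [-0.78 -0.07]
 [ 0.22  0.01]
 [ 0.74  0.65]]
[0.50803336 0.12582147 0.047     ] [0.49616913 0.12686088 0.047     ] [0.61375148 0.1017159  0.047     ] -0.2241845679726079
cup [0.65691215 0.09187452] [0.65899008 0.08973488] [0.66055031 0.09104495]
post [ 0.63004415 -0.02900071  0.133     ] postmark [ 0.61703166 -0.08757267  0.133     ]
```

Request:
play_rows(
  targets=[
    [[0.015,0.025,0],-0.01,0.0854],
    [[0.0215,0.034,-0.01],-0.01,0.0854],
    [[0.0215,0.034,-0.04],-0.01,0.0854],
    [[0.0215,0.034,-0.08],-0.01,0.0854],
    [[0.0215,0.034,-0.1],-0.01,0.0854],
    [[0.0215,0.034,-0.1],-0.01,0.0854],
  ],
)

```text
time_s: 10.25
ee_pos: [0.6247, -0.027, 0.1979]
ee_rot: [-3.14, -0.012, 2.927]
contact_force: [-0.8, -0.1, 0.5]
opening: 1.0
```

```bash
python3 - <<'E'
from workcell import telemetry, cams
import cv2
s=telemetry.state(); print(s["ee_pos"],s["ee_rot"],s["contact_force"])
im=cams.read_camera("wrist")[:,:,::-1]
cv2.imwrite("pics/w8.png",im)
E
```

```text
[ 0.62473872 -0.02702775  0.19789233] [-3.14047825 -0.01234154  2.92651915] [-0.82318982 -0.06135614  0.54932225]
```

View pics/w8.png

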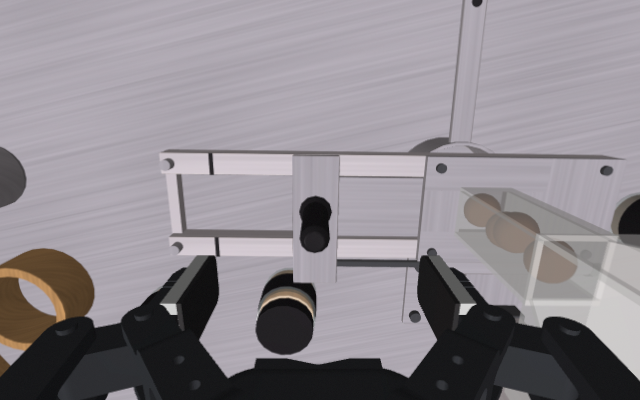

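Request:
play_rows(
  targets=[
    [[0.005,-0.002,-0.02],0,0.0854],
    [[0.005,-0.002,-0.05],0,0.0854],
    [[0.005,-0.002,-0.075],0,0.0854],
    [[0.005,-0.002,-0.084],0,0.0854],
    [[0.005,-0.002,-0.084],0,0.0854],
  ],
)

```text
time_s: 10.72
ee_pos: [0.6305, -0.0289, 0.1166]
ee_rot: [-3.141, -0.01, 2.927]
contact_force: [0.1, -0.2, 0.6]
opening: 1.001
```

```bash
python3 - <<'E'
from workcell import telemetry, cams
import cv2
s=telemetry.state(); print(s["ee_pos"],s["ee_rot"],s["contact_force"])
im=cams.read_camera("wrist")[:,:,::-1]
cv2.imwrite("pics/w9.png",im)
E
```

```text
[ 0.63045638 -0.02891916  0.11655744] [-3.14082262 -0.01003174  2.92683274] [ 0.12250144 -0.19168165  0.62777412]
```

View pics/w9.png

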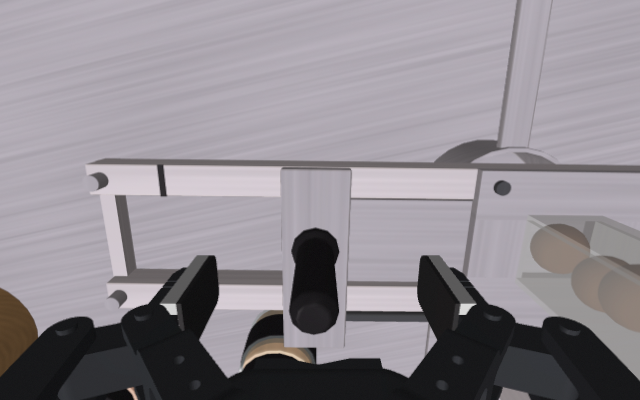

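Request:
play_rows(
  targets=[
    [[0,0,0],0,0.05],
    [[0,0,0],0,0.03],
    [[0,0,0],0,0.01],
    [[0,0,0],0,0.01],
    [[0,0,0],0,0.01],
    [[0,0,0],0,0.01],
    [[0,0,0],0,0.01],
  ],
  force=60,
)

```text
time_s: 11.35
ee_pos: [0.6317, -0.0306, 0.1194]
ee_rot: [-3.139, -0.006, 2.926]
contact_force: [-1.4, -5.0, 5.1]
opening: 0.193
```

```bash
python3 - <<'E'
from workcell import telemetry, cams
import cv2
s=telemetry.state(); print(s["ee_pos"],s["ee_rot"],s["contact_force"],s["opening"])
im=cams.read_camera("wrist")[:,:,::-1]
cv2.imwrite("pics/w10.png",im)
E
```

```text
[ 0.63172609 -0.03064552  0.11943433] [-3.13874121 -0.00560299  2.92551508] [-1.37324207 -5.04163612  5.11432362] 0.19337052179359712
```

View pics/w10.png

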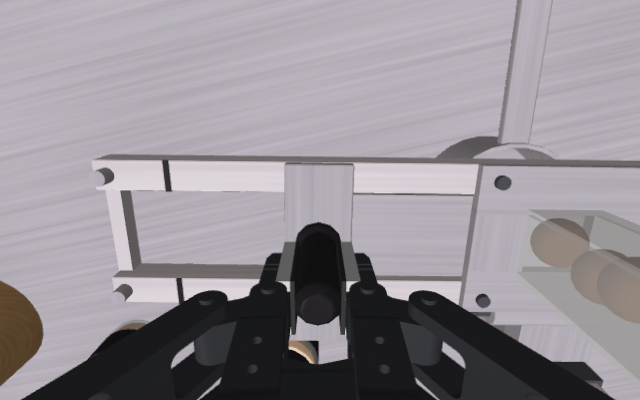

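Request:
play_rows(
  targets=[
    [[-0.002,-0.01,0],0,0.01],
    [[-0.0042,-0.0195,0],0,0.01],
    [[-0.0064,-0.0293,0],0,0.01],
    [[-0.0085,-0.039,0],0,0.01],
    [[-0.0106,-0.0488,0],0,0.01],
    [[-0.0121,-0.0557,0],0,0.01],
    [[-0.0127,-0.0586,0],0,0.01],
    [[-0.0127,-0.0586,0],0,0.01],
  ],
)

```text
time_s: 12.07
ee_pos: [0.6188, -0.0867, 0.1194]
ee_rot: [3.138, -0.007, 2.927]
contact_force: [-0.6, 8.2, 1.8]
opening: 0.195
```

```bash
cat > look.py <<'E'
import sys
from workcell import telemetry, cams
import cv2,pickle
n=sys.argv[1]
s=telemetry.state(); print(s["time_s"],s["ee_pos"],s["ee_rot"],s["contact_force"],s["opening"])
pickle.dump(cams.camera_info("wrist"),open(f"i{n}.pkl","wb"))
im=cams.read_camera("wrist")[:,:,::-1]
cv2.imwrite(f"pics/w{n}.png",im)
cv2.imwrite(f"pics/w{n}a.png",cv2.resize(im[140:320,200:460],None,fx=3,fy=3,interpolation=cv2.INTER_CUBIC))
E
python3 look.py 11
```

```text
12.0667 [ 0.61877563 -0.08671678  0.11941223] [ 3.13819308 -0.00710986  2.92700599] [-0.62053432  8.18818743  1.7744159 ] 0.19549282316391028
```

View pics/w11.png

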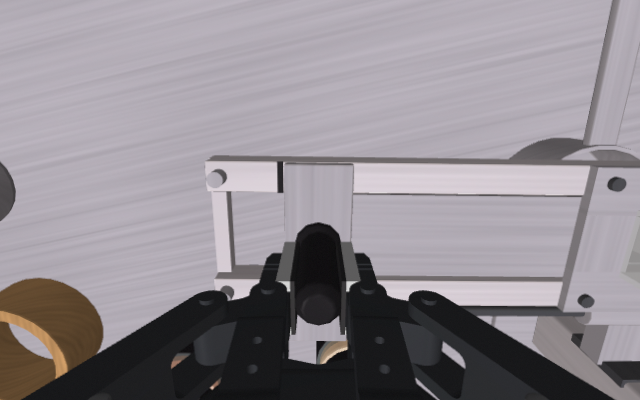

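View pics/w11a.png

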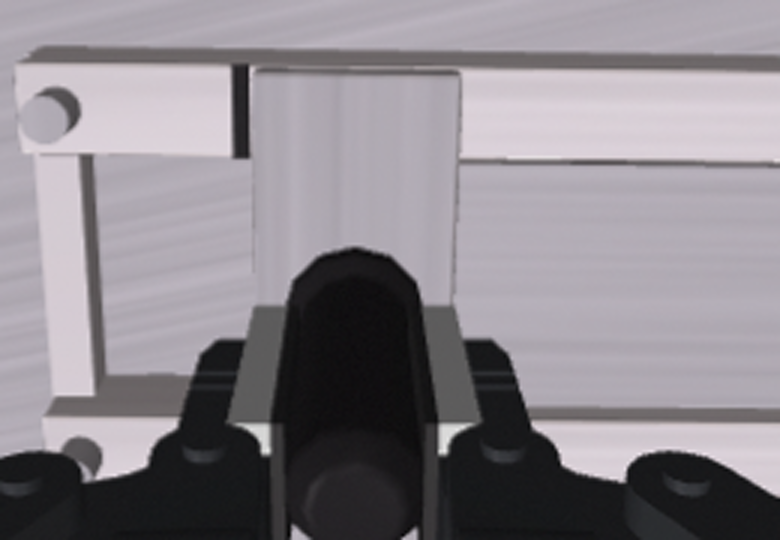

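```bash
cat > gap.py <<'E'
import sys,pickle
from h import *
I=pickle.load(open(f"i{sys.argv[1]}.pkl","rb"))
mx,ex,y=map(float,sys.argv[2:5])
a=lambda x,y:((x+.5)/3-.5+200,(y+.5)/3-.5+140)
m=atz(I,a(mx,y),.094);e=atz(I,a(ex,y),.101)
d=np.array([np.sin(-.216),-np.cos(-.216),0])
print(m,e,"remaining",(m-e)@d*1000,"mm")
E
python3 gap.py 11 240.5 253 110; python3 - <<'E'
import cv2
from workcell import cams
T=cams.read_camera("top")[:,:,::-1];S=cams.read_camera("side")[:,:,::-1]
cv2.imwrite("pics/t11.png",cv2.resize(T[85:215,200:365],None,fx=4,fy=4,interpolation=cv2.INTER_CUBIC))
cv2.imwrite("pics/s11.png",cv2.resize(S[105:255,225:365],None,fx=4,fy=4,interpolation=cv2.INTER_CUBIC))
E
```

```text
[ 0.58160061 -0.0970181   0.094     ] [ 0.58067598 -0.09396203  0.101     ] remaining 2.7868901105568407 mm
```

View pics/s11.png

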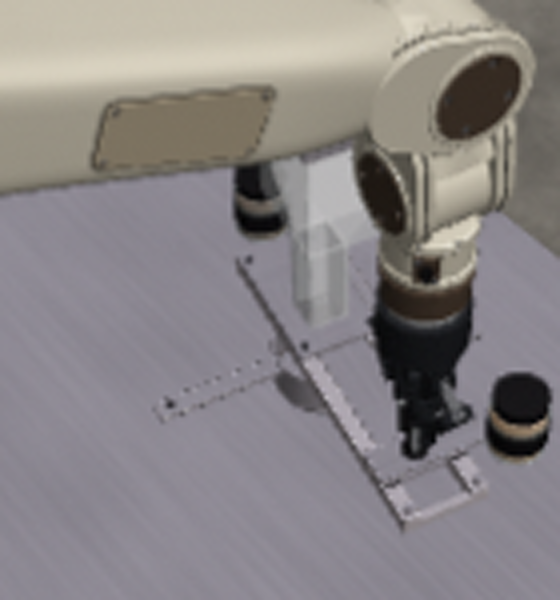

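View pics/t11.png

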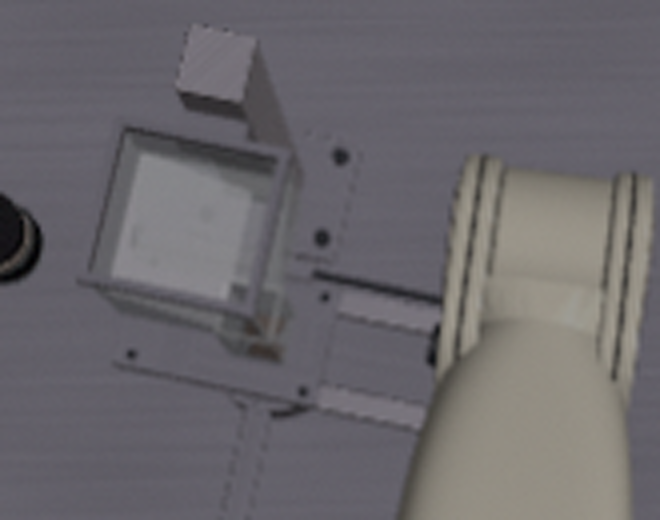

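Request:
play_rows(
  targets=[
    [[-0.0006,-0.0027,0],0,0.01],
    [[-0.0006,-0.0027,0],0,0.01],
    [[-0.0006,-0.0027,0],0,0.01],
    [[-0.0006,-0.0027,0],0,0.01],
  ],
)

```text
time_s: 12.55
ee_pos: [0.6189, -0.0858, 0.1194]
ee_rot: [3.133, -0.007, 2.93]
contact_force: [1.1, 8.3, 1.6]
opening: 0.195
```

```bash
python3 look.py 12
```

```text
12.55 [ 0.6189213  -0.08582813  0.11941118] [ 3.1327973  -0.00701428  2.93032997] [1.10822552 8.32050978 1.59852664] 0.19547995257052192
```

View pics/w12a.png

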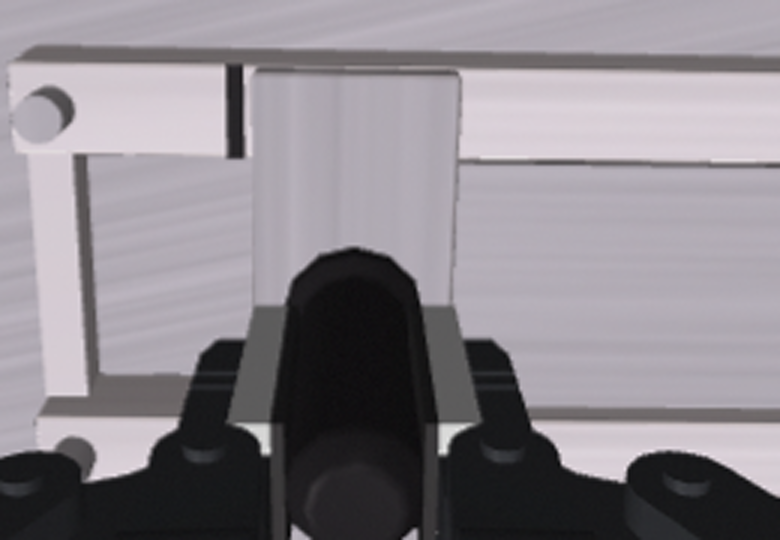

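Request:
play_rows(
  targets=[
    [[-0.0008,-0.0035,0],0,0.01],
    [[-0.0016,-0.007,0],0,0.01],
    [[-0.0016,-0.007,0],0,0.01],
    [[-0.0016,-0.007,0],0,0.01],
    [[-0.0016,-0.007,0],0,0.01],
    [[-0.0016,-0.007,0],0,0.01],
  ],
)

```text
time_s: 13.1
ee_pos: [0.618, -0.09, 0.1194]
ee_rot: [3.128, -0.007, 2.933]
contact_force: [1.7, 9.1, -0.1]
opening: 0.195
```

```bash
python3 look.py 13
```

```text
13.1 [ 0.61798418 -0.09004353  0.11941621] [ 3.12813307 -0.00677944  2.93283469] [ 1.71934329  9.11702314 -0.14931245] 0.19537206555043043
```

View pics/w13a.png

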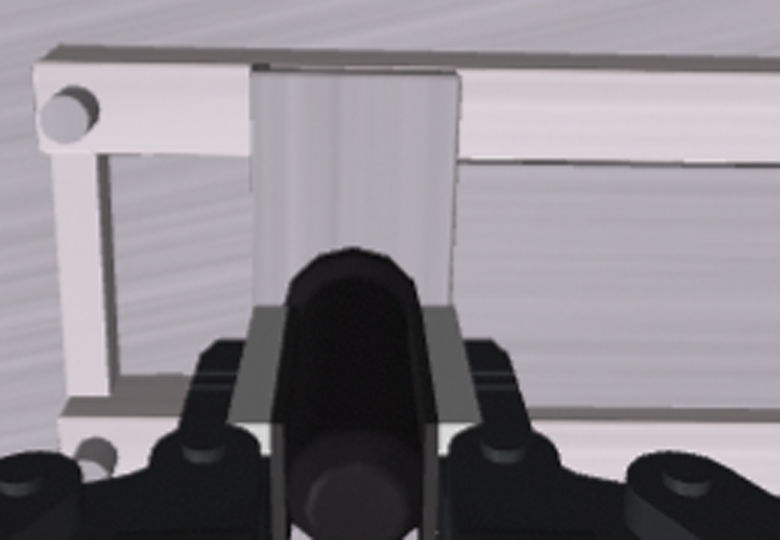

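```bash
python3 gap.py 12 234.5 252.5 110; python3 gap.py 13 259 251 110;  python3 gap.py 13 250 251 110
```

```text
[ 0.58162204 -0.09709495  0.094     ] [ 0.5808773  -0.09317435  0.101     ] remaining 3.6698748921167383 mm
[ 0.58154919 -0.09725647  0.094     ] [ 0.57987397 -0.09763477  0.101     ] remaining -0.728546134665694 mm
[ 0.58123129 -0.09873538  0.094     ] [ 0.57987397 -0.09763477  0.101     ] remaining 0.784129248574804 mm
```

```bash
python3 - <<'E'
import cv2
from workcell import cams,telemetry
for i in range(16):
    cams.read_camera("wrist")
    if i%4==0: print(telemetry.state()["ee_pos"])
T=cams.read_camera("top")[:,:,::-1];S=cams.read_camera("side")[:,:,::-1]
cv2.imwrite("pics/t14.png",T);cv2.imwrite("pics/s14.png",S)
cv2.imwrite("pics/t14c.png",cv2.resize(T[130:200,230:300],None,fx=8,fy=8,interpolation=cv2.INTER_CUBIC))
E
python3 look.py 14
```

```text
[ 0.617979   -0.09002756  0.11944529]
[ 0.61796546 -0.0900148   0.11944245]
[ 0.61797923 -0.09002895  0.11942397]
[ 0.61797407 -0.0900234   0.11942567]
14.05 [ 0.61799207 -0.09002117  0.11943201] [ 3.12817701 -0.00671778  2.93284662] [2.43689213 8.98306202 1.13105281] 0.19340237918333444
```

View pics/w14.png

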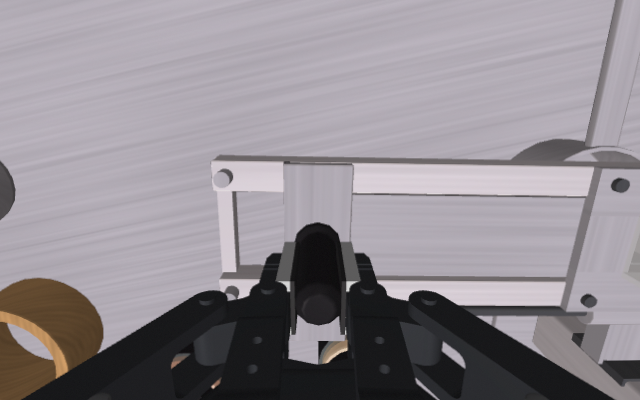

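View pics/t14c.png

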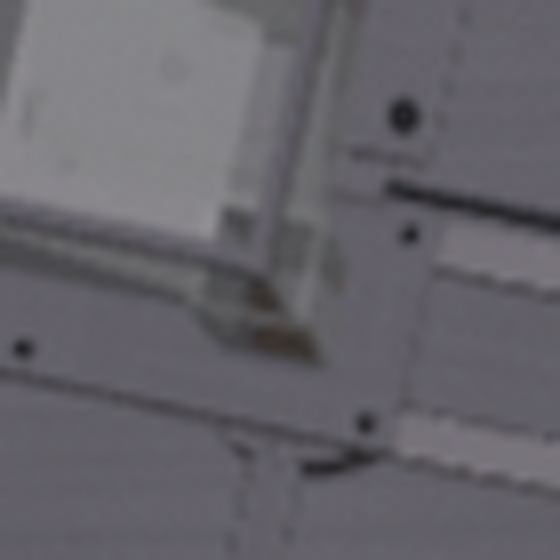

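View pics/t14.png

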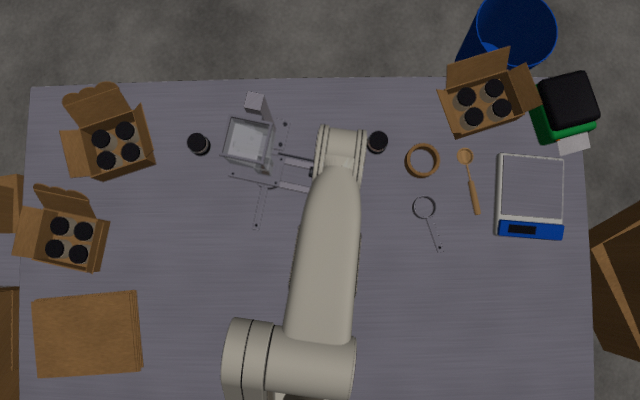

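View pics/s14.png

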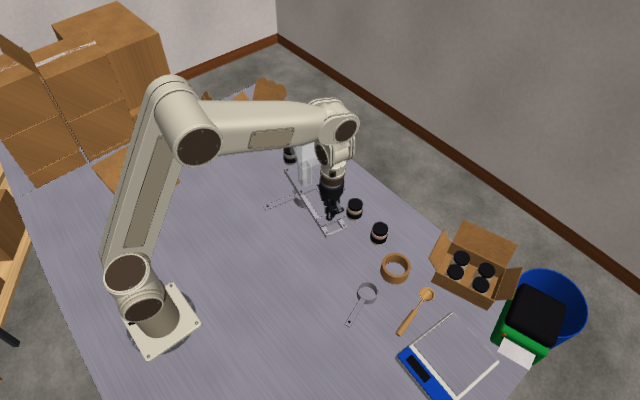

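```bash
python3 - <<'E'
from h import *
from workcell import cams
T=cams.camera_info("top")
for z in(.0125,.064,.09,.114,.14): print(z,(proj(T,[[.657,.092,z]])[0]-[230,130])*8+3.5)
S=cv2.imread("pics/s14.png"); cv2.imwrite("pics/s14c.png",cv2.resize(S[140:230,270:350],None,fx=7,fy=7,interpolation=cv2.INTER_CUBIC)[:600])
E
```

```text
0.0125 [306.50223655 357.11197651]
0.064 [291.68428812 334.7398231 ]
0.09 [283.80089855 322.83536081]
0.114 [276.26714508 311.45749993]
0.14 [267.8122855  298.68693724]
```

View pics/s14c.png

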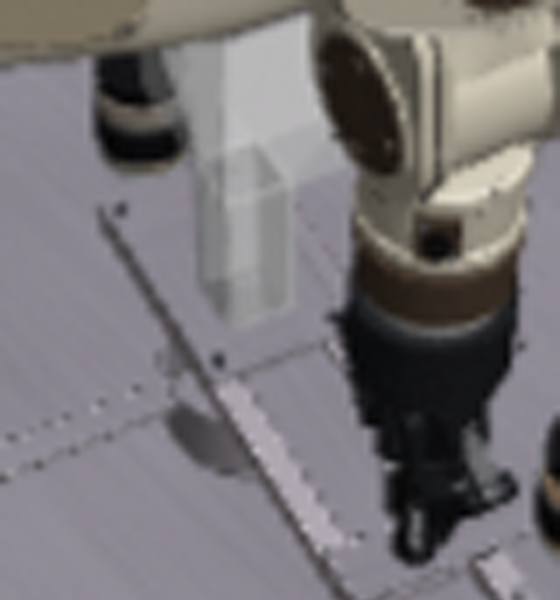

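```bash
python3 - <<'E'
from workcell import sign_off
print(sign_off())
E
```

```text
the job is handed in; nothing more can be done
None
```

The job is done and handed in at about 14 s of the 64 s. The large cup stands under the spout, released, and the arm still holds the slide out at the mark.

- **Cup placing:** My first placing measured about 5 mm short of the spout, so I re-gripped the handle, slid the cup about 5 mm and let go again. The last wrist-camera check put the cup centre within about 2 mm of the spout axis.
- **Camera disagreement:** The wrist camera differs from the top and side cameras by 2–5 mm. I relied on distances measured within a single wrist picture.
- **Slide:** It first settled about 3 mm short because the arm gives a little under the spring, so I pulled further. At the end the leading edge lay on the mark line, measured about 0.7 mm past its middle. The line itself looks about 3 mm wide. The arm held steady for 0.9 s with about 9 N of spring pull.
- **Tea balls:** The throat looks empty from the side. The top view shows brown through the open outlet, where the cup is. I could not count all four balls in the cup because the dispenser hides it.
- **Other things on the bench:** They appear where they were in the first pictures. One jar is hidden from the top camera by the arm, but the side view shows it unmoved.

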